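# Shut the lids of the spice box with a stroke of the fingertips

### The arm

A 7-joint arm with a two-finger parallel gripper is mounted at the origin on a cart in front of the work surface, level with it; the furniture and walls round the work are solid. World frame = base frame: x ahead of the robot, y to its left, z up, the work surface at z = 0. Lengths are in m, angles in degrees, forces in N, time in s.
With the tool pointing down it reaches from about 0.35 to 0.775 m from the base axis. Payload 3.1 kg.
Tool frame: the origin (TCP) lies on the mounting face of the last link; the fingertips stand 173 mm ahead of it and the grasp point (between the pads) lies 155 mm ahead of it; z points along the fingers, y is the line along which they close (so a half turn about z gives the same grasp; the last joint's range is limited). The gripper opens to 85 mm and grips with 20 to 120 N. Pads are 22 mm wide; open, the fingers measure 114 mm over their backs; the gripper's body (76 mm by 85 mm) begins 54 mm behind the grasp point. The pads swing forward as they close: fully open they stand 13 mm farther back than shut.
Start: joints at [-67.363, 17.813, 0.802, 86.603, -0.252, 75.585, -1.558], TCP at [0.233, 0.498, 0.405] pointing down, gripper open.
Joint ranges: [-154.91, 154.91], [-16.99, 109.72], [-72.82, 74.43], [7.12, 147.25], [-82.49, 262.49], [11.32, 116.49], [-174.64, 174.64]. Speed limits (degrees/s): [159.86, 159.86, 180, 180, 180, 180, 180].

### API

Orientations are given as a 3x3 rotation matrix whose columns are the frame's x, y, z axes.
In Python, from bench import telemetry, cams, r gives the robot as it stands. The module is installed in compiled form; this text tells all that it offers.
- The arm moves only by the tool arm_command, never from a script. Its argument "moves" is a list of rows, each a list of 7 numbers: the turn, a rotation vector about the tool's x, y, z scaled (see below), then the shift along the tool's x, y, z scaled (see below), then the finger opening in mm, from 0 to 85.4. In form: [[ax, ay, az, tx, ty, tz, hand], ...]. A call has 1 to 10 rows; each row shifts and turns the commanded pose from where the row before left it, along the tool's axes as they then stand; what a row does not reach is not made up. The controller multiplies each number of a shift by 0.025 m and each number of a turn by 0.15 rad. A row lasts 1/8 s, in which the tool goes at most 62.5 mm and 10.7 degrees, less where a joint would pass 70% of its speed; a pose out of reach is approached as far as the arm can. A call with a number of a shift or a turn outside -1 to 1 is refused whole. A call with a gripper value outside its range is refused whole. The fingers move at their own pace and stop on an object; "grip_force" is the grip in N (left out, the last holds). Time passes only in rows, so rows that do not move let the fingers close. It gives the time, the measured TCP pose, the force, the opening and the grip force at its end, in the units of the state.
- telemetry.state(): the state, without advancing time (a new reading comes with each control period).
- cams.grab_frame(name): name is "scene" or "side" or "wrist"; returns a dict with "image" (384x512x3 uint8, red, green, blue), "intrinsics" (3x3 intrinsics, pixels), "world_from_camera" (4x4, takes a point from camera to world coordinates); the wrist camera has in their place "tool_from_camera" (4x4, takes a point from camera to tool coordinates, whose origin is the TCP and whose axes are the flange's). Camera axes: x right, y up, looking along -z (the intrinsics and any distortion apply to the point x, -y, -z); pixel columns grow to the right and rows downward; lengths in m; the calibration is good to about 2 mm. The wrist camera is an equidistant fisheye: a pixel r from the principal point sees the ray r / f radians off the axis. A picture is of the moment at which its call begins: read the wrist's pose just before it. There is no depth.
- r.sign_off(): hands the job in; it is judged then, once.
The state is a dict: "time_s": time; "joint_pos": joint angles; "qvel": joint speeds; "joint_torque": joint torques, N m; "tool_pos": TCP position; "orientation": TCP orientation; "contact_force": force on the tool from outside, world axes, zero at the start; "moment": the same for the moment, N m; "width": finger opening in m; "grip_force": force on a finger pad.
Only numpy, scipy, OpenCV 4.12 (cv2) and the standard library are available. Lean on these libraries where they do the work, as an engineer would, in place of code of your own. Each camera call takes 0.05 s, during which the arm holds its last target. There are 200 camera calls.

### The job

The cooking is done, so shut the spice box before the spices lose their aroma: starting with the lid hinged at the very end of the box, run the fingertips along the row in the direction the lids fall, tipping over one lid after the other, and stroke them lightly down until all four lie fully shut and flush. Pick nothing up: touch the box gently and only to shut its lids, leave it standing where it is, do not disturb the other things on the worktop, and take the hand away at the end.

Things in the scene. Friction and masses are not known exactly. Their poses are not given: they have to be found in the camera images.
- spice_box: loose oblong box of pale wood for whole spices, 184 (x) x 76 (y) x 48 mm, about 0.9 kg, on rubber feet; origin at the centre of its underside, z up. Four compartments in a row along x, 45 mm apart, each with a flip lid of darker wood with a thumb notch in its free edge. All are hinged on their -x edge; shut lids and the 5 mm side walls form one level top 48 mm high
- lid1 (a joint): opening of lid 1, the one at the box's -x end, rad: 0 shut, level with the side walls' tops; 1.57 straight up; stop 1.9. Hinge parallel to box y at box x = -88.5 mm, z = 46 mm; the shut lid (42 mm long in x, 64 mm wide, 4 mm thick) reaches from there to +x, so it is shut by pushing its outer face towards box +x and down. Stiff hinge (0.008 N m friction): it stays where it is left
- lid2 (a joint): opening of lid 2, second from the -x end, rad: 0 shut, level with the side walls' tops; 1.57 straight up; stop 1.9. Hinge parallel to box y at box x = -43.5 mm, z = 46 mm; the shut lid (42 mm long in x, 64 mm wide, 4 mm thick) reaches from there to +x, so it is shut by pushing its outer face towards box +x and down. Stiff hinge (0.008 N m friction): it stays where it is left
- lid3 (a joint): opening of lid 3, third from the -x end, rad: 0 shut, level with the side walls' tops; 1.57 straight up; stop 1.9. Hinge parallel to box y at box x = +1.5 mm, z = 46 mm; the shut lid (42 mm long in x, 64 mm wide, 4 mm thick) reaches from there to +x, so it is shut by pushing its outer face towards box +x and down. Stiff hinge (0.008 N m friction): it stays where it is left
- lid4 (a joint): opening of lid 4, the one at the box's +x end, rad: 0 shut, level with the side walls' tops; 1.57 straight up; stop 1.9. Hinge parallel to box y at box x = +46.5 mm, z = 46 mm; the shut lid (42 mm long in x, 64 mm wide, 4 mm thick) reaches from there to +x, so it is shut by pushing its outer face towards box +x and down. Stiff hinge (0.008 N m friction): it stays where it is left
- spice_jar: round spice jar with a red cap, 45 mm across, 106 mm tall, loose, standing beside the +y side of the box; origin at the centre of its underside. Bystander
- garlic: garlic bulb, 53 mm across and tall, loose, lying beside the -y side of the box; origin under its centre. Bystander
- tin: food tin, 75 mm across, 110 mm tall, loose, standing to the left of the box; origin at the centre of its underside. Bystander
- mug: mug, dark above and white below, 82 mm across, 97 mm tall, its handle 30 mm more, loose, standing behind the tin; origin at the centre of its underside. Bystander

How it is judged:
By the outcome, as a careful person would: the job done as asked, in the order asked, and still so for the second after the job is handed in, with the robot touching nothing.
It also fails if it takes over 48 s, if anything falls off the work surface, if the arm or the gripper's body presses on something with over 40 N, if the wrist force passes 120 N, or if a joint passes its speed limit or range.

## Working session

There is one attempt and no reset: what is moved stays moved. The work goes in short steps, Python scripts to look and compute and a tool call to move; the robot and the scene stay as the last step left them, time stands still between calls to the robot, and variables do not carry over. Pictures are saved under pics/ and viewed, at most 10 in all, crops included, and the job is handed in when it is done.

Besides the shell and the picture viewer there is one more tool, called as name([rows], argument=value, ...), one row to a line, values as JSON. arm_command: Moves the arm, as the interface text tells. Shifts and turns lie within -1 to 1; 1 stands for 0.025 m of shift or 0.15 rad of turn. Its arguments: {"type":"object","properties":{"moves":{"type":"array"},"grip_force":{"type":"number"}},"required":["moves"]}

```bash
mkdir -p pics
python3 - <<'E'
from bench import telemetry,cams,r
import cv2,numpy as np
s=telemetry.state();print(s)
for n in("scene","side"):
    f=cams.grab_frame(n);np.savez(f"{n}0.npz",**f)
    cv2.imwrite(f"pics/{n}0.png",cv2.resize(f["image"][:,:,::-1],(768,576),interpolation=cv2.INTER_CUBIC))
    print(f["intrinsics"],f["world_from_camera"])
E
```

```text
{'time_s': 0.0, 'joint_pos': array([-67.362302  ,  17.86063316,   0.80240932,  86.69258075,
        -0.25321528,  75.58545297,  -1.55770284]), 'qvel': array([-0.03973436, -0.03715988,  0.02245116, -0.06839934,  0.00490893,
       -0.00357574, -0.00171563]), 'joint_torque': array([-5.56125251e-04, -3.79906690e+01,  1.45774204e-01, -2.30593282e+01,
        1.23141403e-02,  1.35717253e-02,  1.98378935e-06]), 'tool_pos': array([0.23251207, 0.49807361, 0.40361435]), 'orientation': array([[-9.06139840e-01,  4.22977205e-01, -9.35314938e-04],
       [ 4.22978231e-01,  9.06137176e-01, -2.19855028e-03],
       [-8.24130172e-05, -2.38781186e-03, -9.99997146e-01]]), 'contact_force': array([ 0.67539266,  0.36627115, -0.35895112]), 'moment': array([-0.05083762, -0.01880835,  0.00054804]), 'grip_force': 0.0, 'width': 0.08518859160466453}
[[466.27189633   0.         249.50005841]
 [  0.         466.27189633 188.96338724]
 [  0.           0.           1.        ]] [[ 0.63311974  0.57433153 -0.51894381 -0.01283058]
 [-0.77386932  0.48428829 -0.40815577 -0.56405215]
 [ 0.01690168  0.66000617  0.75107003  0.77618134]
 [ 0.          0.          0.          1.        ]]
[[476.90577887   0.         257.49341249]
 [  0.         476.90577887 183.84107445]
 [  0.           0.           1.        ]] [[ 0.66705632  0.64480614 -0.37317678  0.12370836]
 [-0.74492617  0.56988431 -0.34686725 -0.55210564]
 [-0.01099454  0.50936914  0.86047789  0.95521993]
 [ 0.          0.          0.          1.        ]]
```

View pics/scene0.png

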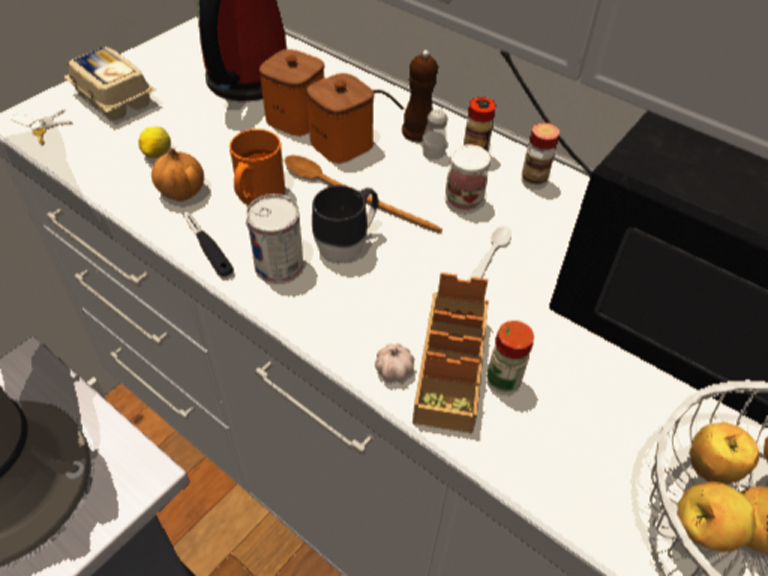

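View pics/side0.png

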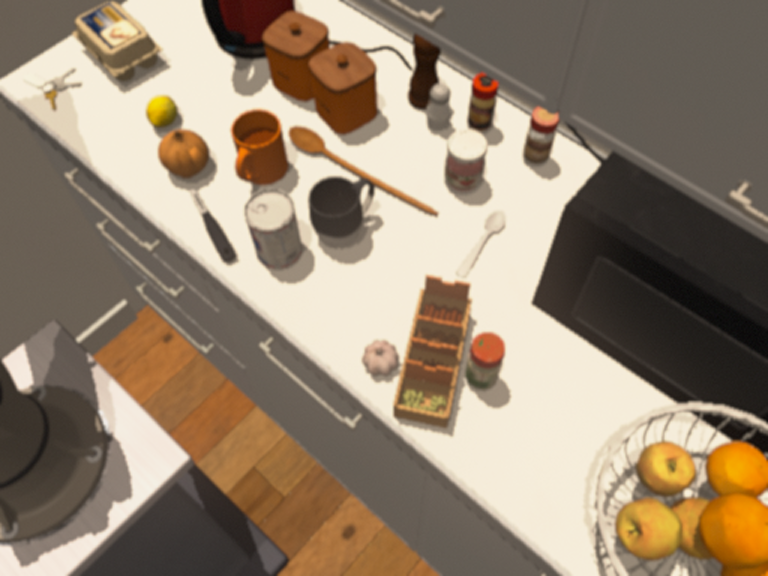

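The scene view shows the box with its closed end (lid1, standing) at the top (463,290) and its +x end at the bottom (445,425). The jar is to the right at (510,355), the garlic to the left at (395,362). I'll zoom in for the corners.

Run:
```python
import cv2,numpy as np
a=np.load("scene0.npz")["image"][175:295,265:345,::-1];b=np.load("side0.npz")["image"][175:295,255:335,::-1]
cv2.imwrite("pics/c.png",np.hstack([cv2.resize(i,(400,600),interpolation=cv2.INTER_CUBIC) for i in(a,b)]))
```

```text
(no output)
```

View pics/c.png

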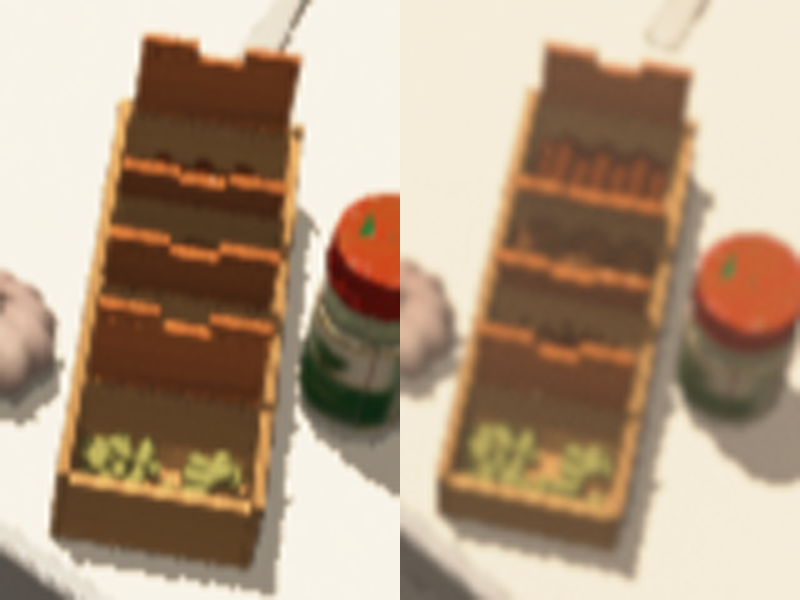

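The crop shows the rim corners clearly: scene crop NL(58,475), NR(263,510), FL(122,100), FR(300,128). Lid1's tips are at (143,38) and (300,60).

```bash
cat > h.py <<'E'
import numpy as np
O={"scene":(265,175),"side":(255,175)}
C={n:np.load(n+"0.npz") for n in O}
def ray(n,p,crop=True):
    f=C[n];K=f["intrinsics"];T=f["world_from_camera"]
    u,v=(p[0]/5+O[n][0]-.4,p[1]/5+O[n][1]-.4) if crop else p
    d=np.array([(u-K[0,2])/K[0,0],-(v-K[1,2])/K[1,1],-1]);return T[:3,3],T[:3,:3]@(d/np.linalg.norm(d))
def plane(n,p,z,**k):
    o,d=ray(n,p,**k);return o+d*(z-o[2])/d[2]
def tri(a,b):
    (o,d),(q,e)=ray("scene",a),ray("side",b)
    t=np.linalg.lstsq(np.c_[d,-e],q-o,rcond=None)[0]
    return (o+d*t[0]+q+e*t[1])/2,np.linalg.norm(o+d*t[0]-q-e*t[1])
E
python3 - <<'E'
from h import *
np.set_printoptions(precision=4,suppress=True)
R={"scene":[(58,475),(263,510),(122,100),(300,128)],"side":[(40,485),(220,518),(130,92),(292,125)]}
B={}
for n in R:
    P=np.array([plane(n,p,.048) for p in R[n]]);print(n,P[:,:2].tolist())
    a=np.arctan2(*((P[0]+P[1]-P[2]-P[3])[:2][::-1]));c=P.mean(0)
    print("centre",c,"yaw",np.degrees(a),"len",[np.linalg.norm(P[i]-P[j]) for i,j in((0,2),(1,3),(0,1),(2,3))])
    B[n]=(c,a)
print("bottom",[plane("scene",p,0)[:2] for p in((53,535),(248,565))])
c=(B["scene"][0]+B["side"][0])/2;a=(B["scene"][1]+B["side"][1])/2
Rm=np.array([[np.cos(a),np.sin(a)],[-np.sin(a),np.cos(a)]])
print(c,np.degrees(a))
for k,(s,t) in {"1L":((143,38),(145,45)),"1R":((300,60),(292,70)),"2L":((122,160),(118,178)),"2R":((287,188),(262,210)),"3L":((108,232),(100,255)),"3R":((280,258),(250,282)),"4L":((100,300),(80,328)),"4R":((272,328),(235,357)),}.items():
    p,e=tri(s,t);print(k,Rm@(p-c)[:2],p[2],e)
for nm,p,z in(("jar top",(375,232),.106),("garlic",(0,325),.027)):
    q=plane("scene",p,z);print(nm,q,Rm@(q-c)[:2])
for nm,p,z in(("tin",(273/1.5,207/1.5),.11),("mug",(340/1.5,205/1.5),.097),("jar",(514/1.5,338/1.5),.106)):
    q=plane("scene",p,z,crop=False);print(nm,q,Rm@(q-c)[:2])
E
```

```text
scene [[0.3712727456083977, -0.32805827950572286], [0.40682488401625116, -0.39318377338431676], [0.5308282130545853, -0.24039205989934187], [0.5655924979758042, -0.30504079967312014]]
centre [ 0.4686 -0.3167  0.048 ] yaw -151.0882185360017 len [np.float64(0.1820530506529502), np.float64(0.18159388496604825), np.float64(0.074197604397325), np.float64(0.07340309980117593)]
side [[0.3724558102990264, -0.32963548308561896], [0.4094814800459247, -0.3919117034406781], [0.533265960133812, -0.23973294317413496], [0.5672125597014848, -0.3029065093486253]]
centre [ 0.4706 -0.316   0.048 ] yaw -150.67938518859899 len [np.float64(0.18423455423025878), np.float64(0.18111051340182496), np.float64(0.0724515551380249), np.float64(0.07171660257855658)]
bottom [array([ 0.3745, -0.3269]), array([ 0.4112, -0.3908])]
[ 0.4696 -0.3164  0.048 ] -150.88380186230034
1L [-0.1017 -0.0318] 0.07501996933606275 0.0005108458954509309
1R [-0.1044  0.0319] 0.07251089622817408 0.0009799542880804318
2L [-0.0373 -0.0315] 0.0736707410749165 0.0015386300169877168
2R [-0.0332  0.031 ] 0.07724363889856017 0.0016670251935187578
3L [-0.0011 -0.032 ] 0.07380782720452639 0.0023653449089753933
3R [-0.002   0.0315] 0.07340681543409888 0.0011364034464099758
4L [ 0.0356 -0.0318] 0.08073890851545495 0.0004020304531004484
4R [0.0328 0.0311] 0.07636676427220346 0.000675193860383953
jar top [ 0.4957 -0.3736  0.106 ] [0.0051 0.0627]
garlic [ 0.4219 -0.2629  0.027 ] [ 0.0157 -0.0699]
tin [ 0.4663 -0.0037  0.11  ] [-0.1492 -0.2747]
mug [ 0.5406 -0.0627  0.097 ] [-0.1854 -0.1871]
jar [ 0.4909 -0.3831  0.106 ] [0.0139 0.0687]
```

arm_command([
  [0, 0, 1, 0, 0, 0, 0],
  [0, 0, 1, 0, 0, 0, 0],
  [0, 0, 1, 0, 0, 0, 0],
  [0, 0, 1, 0, 0, 0, 0],
  [0, 0, 1, 0, 0, 0, 0],
  [0, 0, 1, 0, 0, 0, 0],
  [0, 0, 1, 0, 0, 0, 0],
  [0, 0, 1, 0, 0, 0, 0],
  [0, 0, 1, 0, 0, 0, 0],
  [0, 0, 1, 0, 0, 0, 0],
], grip_force=20)

```text
time_s: 1.35
tool_pos: [0.2325, 0.4982, 0.404]
orientation: [[0.362, 0.932, -0.001], [0.932, -0.362, -0.001], [-0.001, 0.0, -1.0]]
contact_force: [-0.2, 1.1, -0.3]
width: -0.0001
grip_force: 0.0
```

arm_command([
  [0, 0, 1, 0, 0, 0, 0],
  [0, 0, 1, 0, 0, 0, 0],
  [0, 0, 1, 0, 0, 0, 0],
  [0, 0, 1, 0, 0, 0, 0],
  [0, 0, 0.65, 0, 0, 0, 0],
  [0, 0, 0, 0, 0, 0, 0],
])

```text
time_s: 2.1
tool_pos: [0.2325, 0.4983, 0.4041]
orientation: [[0.873, 0.487, -0.0], [0.487, -0.873, -0.001], [-0.001, 0.001, -1.0]]
contact_force: [0.0, 0.3, 0.6]
width: -0.0002
grip_force: 0.0
```

```bash
cat > g.py <<'E'
from bench import telemetry
import numpy as np,sys
np.set_printoptions(precision=4,suppress=True)
c=np.array([.4696,-.3164]);a=np.radians(-150.88);X=np.array([np.cos(a),np.sin(a)]);Y=np.array([-X[1],X[0]])
def go(bx,by,ztip):
    "rows (scaled tool shift) to put the fingertip at box x,y (mm), world height (mm)"
    s=telemetry.state();p=s["tool_pos"];R=s["orientation"];tip=p+R[:,2]*.173
    print("t",s["time_s"],"tip box",(tip[:2]-c)@X*1e3,(tip[:2]-c)@Y*1e3,tip[2]*1e3,"F",s["contact_force"],"yaw",np.degrees(np.arctan2(R[1,0],R[0,0])),"z",R[:,2])
    t=np.r_[c+bx/1e3*X+by/1e3*Y,ztip/1e3]
    print("shift total",R.T@(t-tip)/.025)
if __name__=="__main__":go(*map(float,sys.argv[1:4]))
E
python3 g.py -123.5 -6 100
```

```text
t 2.1 tip box -189.14571047718223 -826.9652249446012 231.13001664575964 F [0.049  0.2616 0.5904] yaw 29.144577728748782 z [-0.0003 -0.0012 -1.    ]
shift total [-2.6354 32.8329  5.2759]
```

arm_command([
  [0, 0, 0, -0.08, 0.5, 0, 0],
  [0, 0, 0, -0.08, 1, 0, 0],
  [0, 0, 0, -0.08, 1, 0, 0],
  [0, 0, 0, -0.08, 1, 0, 0],
  [0, 0, 0, -0.08, 1, 0, 0],
  [0, 0, 0, -0.08, 1, 0, 0],
  [0, 0, 0, -0.08, 1, 0, 0],
  [0, 0, 0, -0.08, 1, 0, 0],
  [0, 0, 0, -0.08, 1, 0, 0],
  [0, 0, 0, -0.08, 1, 0, 0],
])

```text
time_s: 3.35
tool_pos: [0.331, 0.2793, 0.4047]
orientation: [[0.874, 0.486, 0.0], [0.486, -0.874, 0.0], [0.0, -0.0, -1.0]]
contact_force: [0.1, 0.6, -0.3]
width: -0.0001
grip_force: 0.0
```

arm_command([
  [0, 0, 0, -0.08, 1, 0, 0],
  [0, 0, 0, -0.08, 1, 0, 0],
  [0, 0, 0, -0.08, 1, 0, 0],
  [0, 0, 0, -0.08, 1, 0, 0],
  [0, 0, 0, -0.08, 1, 0, 0],
  [0, 0, 0, -0.08, 1, 0, 0],
  [0, 0, 0, -0.08, 1, 0, 0],
  [0, 0, 0, -0.08, 1, 0, 0],
  [0, 0, 0, -0.08, 1, 0, 0],
  [0, 0, 0, -0.08, 1, 0, 0],
])

```text
time_s: 4.6
tool_pos: [0.4344, 0.0512, 0.4047]
orientation: [[0.874, 0.486, 0.0], [0.486, -0.874, 0.001], [0.0, -0.001, -1.0]]
contact_force: [1.1, -0.5, -0.3]
width: -0.0
grip_force: 0.0
```

arm_command([
  [0, 0, 0, -0.08, 1, 0, 0],
  [0, 0, 0, -0.08, 1, 0, 0],
  [0, 0, 0, -0.08, 1, 0, 0],
  [0, 0, 0, -0.08, 1, 0, 0],
  [0, 0, 0, -0.08, 1, 0, 0],
  [0, 0, 0, -0.08, 1, 0, 0],
  [0, 0, 0, -0.08, 1, 0, 0],
  [0, 0, 0, 0, 1, 0, 0],
  [0, 0, 0, 0, 1, 0, 0],
  [0, 0, 0, 0, 0.5, 0, 0],
])

```text
time_s: 5.85
tool_pos: [0.5373, -0.1635, 0.4047]
orientation: [[0.875, 0.484, -0.0], [0.484, -0.875, -0.001], [-0.0, 0.0, -1.0]]
contact_force: [-1.1, 0.5, -0.4]
width: -0.0001
grip_force: 0.0
```

arm_command([
  [0, 0, 0, 0, 0, 0, 0],
])

```text
time_s: 5.98
tool_pos: [0.5373, -0.1625, 0.4047]
orientation: [[0.875, 0.484, -0.0], [0.484, -0.875, -0.0], [-0.0, -0.0, -1.0]]
contact_force: [0.4, 0.7, 0.2]
width: -0.0001
grip_force: 0.0
```

```bash
python3 g.py -123.5 -6 110
python3 - <<'E'
from bench import telemetry,cams
import cv2,numpy as np
s=telemetry.state();f=cams.grab_frame("wrist")
np.savez("w0.npz",R=s["orientation"],p=s["tool_pos"],**f)
cv2.imwrite("pics/w0.png",cv2.resize(f["image"][:,:,::-1],(768,576),interpolation=cv2.INTER_CUBIC))
print(f["intrinsics"],f["tool_from_camera"])
E
```

```text
t 5.975 tip box -133.9672458779623 -101.49861126751121 231.65081727724606 F [0.3973 0.6668 0.2178] yaw 28.96687531276578 z [-0.0005 -0.0001 -1.    ]
shift total [-0.4062  3.8215  4.8658]
[[297.31863964   0.         254.86749589]
 [  0.         297.31863964 196.66609586]
 [  0.           0.           1.        ]] [[ 1.79957402e-04  9.53258812e-01  3.02154937e-01  7.72334006e-02]
 [ 9.99999669e-01  6.81327268e-05 -8.10529418e-04  9.27214347e-04]
 [-7.93230949e-04  3.02154983e-01 -9.53258484e-01  3.03395086e-02]
 [ 0.00000000e+00  0.00000000e+00  0.00000000e+00  1.00000000e+00]]
```

View pics/w0.png

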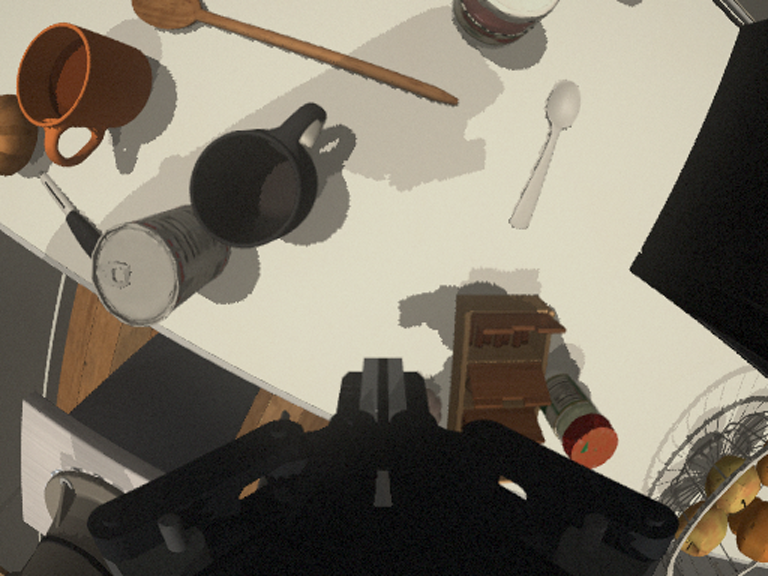

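The wrist view shows the closed fingertip at (383,370), the box's -x end with its corner at (462,297), and the jar cap at (590,445). The gripper's linkage is wide, so I'll check the jar clearance.

```bash
cat > w.py <<'E'
from g import *
def wr(f,u,v,z):
    K=f["intrinsics"];T=f["tool_from_camera"];dx,dy=(u/1.5-.2-K[0,2]),(v/1.5-.2-K[1,2]);r=np.hypot(dx,dy);t=r/K[0,0]
    d=np.array([dx/r*np.sin(t),-dy/r*np.sin(t),-np.cos(t)]);o=f["p"]+f["R"]@T[:3,3];d=f["R"]@T[:3,:3]@d
    q=o+d*(z-o[2])/d[2];return (q[:2]-c)@X*1e3,(q[:2]-c)@Y*1e3
E
python3 - <<'E'
from w import *
f=np.load("w0.npz")
for n,u,v,z in(("cornerFL",462,296,.048),("wall",457,425,.048),("jar",592,446,.106),("rimFR",540,296,.048)):print(n,wr(f,u,v,z))
go(-126,-14,110)
E
```

```text
cornerFL (np.float64(-106.93825317146701), np.float64(-38.748125170208354))
wall (np.float64(12.591021556845655), np.float64(-35.02638733901358))
jar (np.float64(2.5925336492921014), np.float64(69.11559750519831))
rimFR (np.float64(-106.7444528847646), np.float64(25.81060786389902))
t 6.025 tip box -134.5928147252117 -102.50285064781912 231.61947479366273 F [-0.4496  1.3036  0.1817] yaw 29.053848593933203 z [-0.0005  0.0009 -1.    ]
shift total [-0.3396  3.5453  4.8613]
```

arm_command([
  [0, 0, 0, 0, 0.85, 0, 0],
  [0, 0, 0, -0.1, 0.9, 0, 0],
  [0, 0, 0, -0.1, 0.9, 0, 0],
  [0, 0, 0, -0.1, 0.9, 0.8, 0],
  [0, 0, 0, 0, 0, 1, 0],
  [0, 0, 0, 0, 0, 1, 0],
  [0, 0, 0, 0, 0, 1, 0],
  [0, 0, 0, 0, 0, 1, 0],
  [0, 0, 0, 0, 0, 0.6, 0],
  [0, 0, 0, 0, 0, 0.4, 0],
])

```text
time_s: 7.28
tool_pos: [0.5744, -0.2418, 0.2592]
orientation: [[0.873, 0.487, -0.0], [0.487, -0.873, 0.001], [0.0, -0.001, -1.0]]
contact_force: [-0.6, -0.0, -0.4]
width: 0.0004
grip_force: 0.0
```

arm_command([
  [0, 0, 0, 0, 0, 0, 0],
])

```text
time_s: 7.4
tool_pos: [0.5743, -0.2423, 0.2594]
orientation: [[0.874, 0.486, -0.001], [0.486, -0.874, 0.001], [-0.0, -0.001, -1.0]]
contact_force: [-0.3, 0.8, 1.1]
width: -0.0002
grip_force: 0.0
```

```bash
python3 g.py -107 -14 76
python3 - <<'E'
from bench import telemetry,cams
import cv2,numpy as np
f=cams.grab_frame("scene")["image"];g=cams.grab_frame("side")["image"]
cv2.imwrite("pics/a.png",np.hstack([cv2.resize(i,(400,600),interpolation=cv2.INTER_CUBIC) for i in(f[145:295,260:360,::-1],g[145:295,250:350,::-1])]))
E
```

```text
t 7.4 tip box -127.42898651905237 -13.917986352350365 86.41733182479398 F [-0.3178  0.8075  1.1363] yaw 29.09578015232924 z [-0.0006  0.0005 -1.    ]
shift total [-0.817  -0.0026  0.4169]
```

View pics/a.png

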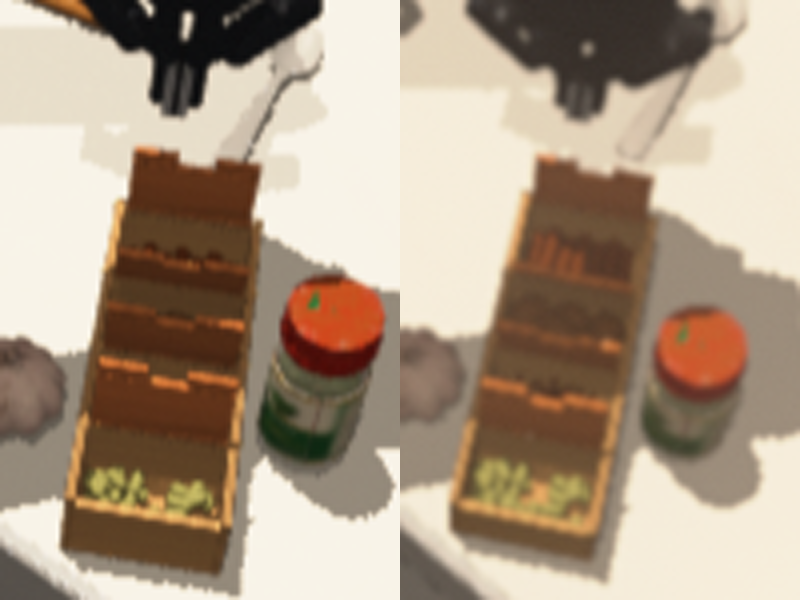

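Finger closed behind lid1 as expected. I'll lower it a little and push lid 1.

arm_command([
  [0, 0, 0, -0.2, 0, 0.42, 0],
  [0, 0, 0, -0.3, 0, 0, 0],
  [0, 0, 0, -0.3, 0, 0, 0],
  [0, 0, 0, -0.2, 0, 0, 0],
  [0, 0, 0, -0.2, 0, 0, 0],
  [0, 0, 0, -0.2, 0, 0.05, 0],
  [0, 0, 0, -0.15, 0, 0.1, 0],
  [0, 0, 0, -0.15, 0, 0.15, 0],
  [0, 0, 0, -0.15, 0, 0.15, 0],
  [0, 0, 0, -0.1, 0, 0.15, 0],
])

```text
time_s: 8.75
tool_pos: [0.5314, -0.2666, 0.2338]
orientation: [[0.874, 0.486, -0.0], [0.486, -0.874, 0.0], [-0.0, -0.0, -1.0]]
contact_force: [-0.5, 0.1, 0.7]
width: -0.0
grip_force: 0.2
```

```bash
python3 g.py -74 -14 50
```

```text
t 8.75 tip box -78.14906146287254 -13.516617541164218 60.839891945692585 F [-0.461   0.0514  0.6568] yaw 29.057358502358305 z [-0.0003  0.0001 -1.    ]
shift total [-0.1659 -0.0191  0.4336]
```

arm_command([
  [0, 0, 0, -0.1, 0, 0.12, 0],
  [0, 0, 0, -0.07, 0, 0.12, 0],
  [0, 0, 0, 0, 0, 0.12, 0],
  [0, 0, 0, 0, 0, 0.04, 0],
  [0, 0, 0, 0, 0, 0, 0],
])

```text
time_s: 9.38
tool_pos: [0.528, -0.2684, 0.2241]
orientation: [[0.874, 0.486, -0.0], [0.486, -0.874, 0.0], [-0.0, -0.0, -1.0]]
contact_force: [-0.4, 0.8, 0.8]
width: 0.0001
grip_force: 0.0
```

arm_command([
  [0, 0, 0, 0, 0, 0.04, 0],
  [0, 0, 0, 0, 0, 0, 0],
])

```text
time_s: 9.62
tool_pos: [0.528, -0.2684, 0.2232]
orientation: [[0.874, 0.486, 0.0], [0.486, -0.874, -0.0], [0.0, 0.0, -1.0]]
contact_force: [0.3, 0.6, -0.3]
width: 0.0001
grip_force: 0.0
```

```bash
python3 g.py -74 -14 48
```

```text
t 9.625 tip box -74.39700167435602 -13.439836610646847 50.21646571633315 F [ 0.2779  0.5811 -0.2659] yaw 29.074953280338807 z [ 0.0001 -0.     -1.    ]
shift total [-0.0159 -0.0224  0.0887]
```

Creep down until contact is felt.

arm_command([
  [0, 0, 0, 0, 0, 0.04, 0],
  [0, 0, 0, 0, 0, 0, 0],
  [0, 0, 0, 0, 0, 0, 0],
])

```text
time_s: 10.0
tool_pos: [0.528, -0.2684, 0.2222]
orientation: [[0.874, 0.486, 0.0], [0.486, -0.874, 0.0], [0.0, -0.0, -1.0]]
contact_force: [0.3, -0.8, -0.3]
width: -0.0
grip_force: 0.0
```

arm_command([
  [0, 0, 0, 0, 0, 0.04, 0],
  [0, 0, 0, 0, 0, 0, 0],
  [0, 0, 0, 0, 0, 0, 0],
])

```text
time_s: 10.38
tool_pos: [0.528, -0.2685, 0.2216]
orientation: [[0.874, 0.486, 0.0], [0.486, -0.874, 0.0], [0.0, 0.0, -1.0]]
contact_force: [-0.8, 0.7, 2.8]
width: 0.0001
grip_force: 2.0
```

arm_command([
  [0, 0, 0, 0, 0, 0.02, 0],
  [0, 0, 0, 0, 0, 0, 0],
  [0, 0, 0, 0, 0, 0, 0],
])

```text
time_s: 10.75
tool_pos: [0.528, -0.2686, 0.2215]
orientation: [[0.874, 0.486, 0.001], [0.486, -0.874, 0.0], [0.001, -0.0, -1.0]]
contact_force: [-2.3, 1.2, 6.6]
width: -0.0001
grip_force: 3.4
```

Contact at tip height 48.5 mm with force rising sharply, so lid 1 is on its stop. Next is lid 2.

arm_command([
  [0, 0, 0, 0, 0, -0.6, 0],
  [0, 0, 0, 0, 0, -0.55, 0],
  [0, 0, 0, -0.2, 0, 0, 0],
  [0, 0, 0, -0.3, 0, 0, 0],
  [0, 0, 0, -0.3, 0, 0, 0],
  [0, 0, 0, -0.2, 0, 0, 0],
  [0, 0, 0, -0.2, 0, 0.05, 0],
  [0, 0, 0, -0.15, 0, 0.1, 0],
  [0, 0, 0, -0.15, 0, 0.15, 0],
  [0, 0, 0, -0.15, 0, 0.2, 0],
])

```text
time_s: 12.0
tool_pos: [0.4918, -0.2886, 0.2367]
orientation: [[0.874, 0.486, 0.0], [0.486, -0.874, -0.0], [0.0, 0.0, -1.0]]
contact_force: [-0.3, -0.7, 1.3]
width: -0.0002
grip_force: 0.1
```

```bash
python3 g.py -29 -14 48
```

```text
t 12.0 tip box -32.93537327675971 -13.477995144941248 63.664348423991214 F [-0.3246 -0.7108  1.2706] yaw 29.084082445531266 z [ 0.0001 -0.0001 -1.    ]
shift total [-0.1575 -0.0208  0.6266]
```

arm_command([
  [0, 0, 0, -0.1, 0, 0.15, 0],
  [0, 0, 0, -0.05, 0, 0.15, 0],
  [0, 0, 0, 0, 0, 0.15, 0],
  [0, 0, 0, 0, 0, 0.08, 0],
  [0, 0, 0, 0, 0, 0.04, 0],
  [0, 0, 0, 0, 0, 0, 0],
  [0, 0, 0, 0, 0, 0, 0],
])

```text
time_s: 12.88
tool_pos: [0.4887, -0.2903, 0.2228]
orientation: [[0.874, 0.486, 0.0], [0.486, -0.874, -0.0], [0.0, 0.0, -1.0]]
contact_force: [-0.1, 0.3, -0.0]
width: 0.0001
grip_force: 0.0
```

```bash
python3 g.py -29 -14 48
```

```text
t 12.875 tip box -29.451844155865125 -13.4476288409978 49.78163806679148 F [-0.1     0.2908 -0.0462] yaw 29.078960674016535 z [ 0.0003 -0.     -1.    ]
shift total [-0.0181 -0.0221  0.0713]
```

arm_command([
  [0, 0, 0, 0, 0, 0.05, 0],
  [0, 0, 0, 0, 0, 0, 0],
  [0, 0, 0, 0, 0, 0, 0],
])

```text
time_s: 13.25
tool_pos: [0.4887, -0.2904, 0.2216]
orientation: [[0.874, 0.486, 0.0], [0.486, -0.874, -0.0], [0.0, 0.0, -1.0]]
contact_force: [-0.1, -0.5, 1.3]
width: 0.0
grip_force: 0.7
```

arm_command([
  [0, 0, 0, 0, 0, 0.02, 0],
  [0, 0, 0, 0, 0, 0, 0],
  [0, 0, 0, 0, 0, 0, 0],
])

```text
time_s: 13.62
tool_pos: [0.4887, -0.2905, 0.2216]
orientation: [[0.874, 0.486, 0.001], [0.486, -0.874, -0.0], [0.001, 0.0, -1.0]]
contact_force: [0.0, 1.0, 5.5]
width: 0.0002
grip_force: 2.7
```

arm_command([
  [0, 0, 0, 0, 0, 0.02, 0],
  [0, 0, 0, 0, 0, 0, 0],
  [0, 0, 0, 0, 0, 0, 0],
])

```text
time_s: 14.0
tool_pos: [0.4887, -0.2906, 0.2215]
orientation: [[0.874, 0.486, 0.001], [0.486, -0.874, 0.0], [0.001, 0.0, -1.0]]
contact_force: [-1.8, 0.5, 7.9]
width: -0.0002
grip_force: 3.9
```

Lid 2 is flush at the same height; on to lid 3.

arm_command([
  [0, 0, 0, 0, 0, -0.6, 0],
  [0, 0, 0, 0, 0, -0.55, 0],
  [0, 0, 0, -0.2, 0, 0, 0],
  [0, 0, 0, -0.3, 0, 0, 0],
  [0, 0, 0, -0.3, 0, 0, 0],
  [0, 0, 0, -0.2, 0, 0, 0],
  [0, 0, 0, -0.2, 0, 0.05, 0],
  [0, 0, 0, -0.15, 0, 0.1, 0],
  [0, 0, 0, -0.15, 0, 0.15, 0],
  [0, 0, 0, -0.15, 0, 0.2, 0],
])

```text
time_s: 15.25
tool_pos: [0.4524, -0.3105, 0.2364]
orientation: [[0.874, 0.486, 0.0], [0.486, -0.874, -0.0], [0.0, 0.0, -1.0]]
contact_force: [-0.4, -0.1, 0.2]
width: -0.0
grip_force: 0.1
```

arm_command([
  [0, 0, 0, -0.1, 0, 0.15, 0],
  [0, 0, 0, -0.05, 0, 0.15, 0],
  [0, 0, 0, 0, 0, 0.15, 0],
  [0, 0, 0, 0, 0, 0.08, 0],
  [0, 0, 0, 0, 0, 0.05, 0],
  [0, 0, 0, 0, 0, 0, 0],
  [0, 0, 0, 0, 0, 0, 0],
])

```text
time_s: 16.12
tool_pos: [0.4494, -0.3122, 0.2223]
orientation: [[0.874, 0.486, 0.0], [0.486, -0.874, 0.0], [0.0, 0.0, -1.0]]
contact_force: [0.8, -0.2, -0.3]
width: -0.0003
grip_force: 0.0
```

```bash
python3 g.py 16 -14 48.5
```

```text
t 16.125 tip box 15.535871066077824 -13.488631154481624 49.290568749088244 F [ 0.7506 -0.2161 -0.332 ] yaw 29.07570417220319 z [ 0.0003  0.     -1.    ]
shift total [-0.0186 -0.0204  0.0316]
```

arm_command([
  [0, 0, 0, 0, 0, 0.04, 0],
  [0, 0, 0, 0, 0, 0, 0],
  [0, 0, 0, 0, 0, 0, 0],
])

```text
time_s: 16.5
tool_pos: [0.4494, -0.3123, 0.2216]
orientation: [[0.874, 0.486, 0.001], [0.486, -0.874, -0.0], [0.0, 0.0, -1.0]]
contact_force: [-1.2, 0.5, 3.7]
width: -0.0002
grip_force: 2.1
```

arm_command([
  [0, 0, 0, 0, 0, 0.02, 0],
  [0, 0, 0, 0, 0, 0, 0],
  [0, 0, 0, 0, 0, 0, 0],
])

```text
time_s: 16.88
tool_pos: [0.4494, -0.3124, 0.2215]
orientation: [[0.874, 0.486, 0.001], [0.486, -0.874, 0.0], [0.001, 0.0, -1.0]]
contact_force: [-1.6, 1.1, 7.6]
width: -0.0003
grip_force: 3.7
```

Lid 3 is flush. Lid 4.

arm_command([
  [0, 0, 0, 0, 0, -0.6, 0],
  [0, 0, 0, 0, 0, -0.55, 0],
  [0, 0, 0, -0.2, 0, 0, 0],
  [0, 0, 0, -0.3, 0, 0, 0],
  [0, 0, 0, -0.3, 0, 0, 0],
  [0, 0, 0, -0.2, 0, 0, 0],
  [0, 0, 0, -0.2, 0, 0.05, 0],
  [0, 0, 0, -0.15, 0, 0.1, 0],
  [0, 0, 0, -0.15, 0, 0.15, 0],
  [0, 0, 0, -0.15, 0, 0.2, 0],
])

```text
time_s: 18.12
tool_pos: [0.4131, -0.3324, 0.2367]
orientation: [[0.874, 0.486, 0.0], [0.486, -0.874, -0.0], [0.0, 0.0, -1.0]]
contact_force: [-0.1, -0.8, -0.6]
width: 0.0001
grip_force: 0.1
```

arm_command([
  [0, 0, 0, -0.1, 0, 0.15, 0],
  [0, 0, 0, -0.05, 0, 0.15, 0],
  [0, 0, 0, 0, 0, 0.15, 0],
  [0, 0, 0, 0, 0, 0.08, 0],
  [0, 0, 0, 0, 0, 0.05, 0],
  [0, 0, 0, 0, 0, 0, 0],
  [0, 0, 0, 0, 0, 0, 0],
])

```text
time_s: 19.0
tool_pos: [0.4101, -0.3341, 0.2225]
orientation: [[0.874, 0.486, 0.0], [0.486, -0.874, -0.0], [0.0, 0.0, -1.0]]
contact_force: [-0.9, 0.4, 0.0]
width: 0.0001
grip_force: 0.0
```

```bash
python3 g.py 61 -14 48.5
```

```text
t 19.0 tip box 60.57486194470203 -13.515454200451089 49.5305578077791 F [-0.8659  0.4211  0.0322] yaw 29.076737801748113 z [ 0.0002 -0.0001 -1.    ]
shift total [-0.017  -0.0194  0.0412]
```

arm_command([
  [0, 0, 0, 0, 0, 0.04, 0],
  [0, 0, 0, 0, 0, 0, 0],
  [0, 0, 0, 0, 0, 0, 0],
])

```text
time_s: 19.38
tool_pos: [0.41, -0.3342, 0.2216]
orientation: [[0.874, 0.486, 0.0], [0.486, -0.874, -0.0], [0.0, 0.0, -1.0]]
contact_force: [0.3, -0.0, 1.8]
width: -0.0004
grip_force: 1.0
```

arm_command([
  [0, 0, 0, 0, 0, 0.02, 0],
  [0, 0, 0, 0, 0, 0, 0],
  [0, 0, 0, 0, 0, 0, 0],
])

```text
time_s: 19.75
tool_pos: [0.41, -0.3342, 0.2216]
orientation: [[0.874, 0.486, 0.001], [0.486, -0.874, 0.0], [0.001, 0.0, -1.0]]
contact_force: [-0.2, 0.1, 5.7]
width: 0.0004
grip_force: 2.8
```

All four are shut. Taking the hand up and away, then checking.

arm_command([
  [0, 0, 0, 0, 0, -0.2, 0],
  [0, 0, 0, 0, 0, -0.8, 0],
  [0, 0, 0, 0, 0, -1, 0],
  [0, 0, 0, 0, 0, -1, 0],
  [0, 0, 0, 0, 0, -1, 0],
  [0, 0, 0, 0, 0, -1, 0],
  [0, 0, 0, 0, 0, -1, 0],
  [0, 0, 0, 0, 0, -1, 0],
  [0, 0, 0, 0.5, -1, 0, 0],
  [0, 0, 0, 0.5, -1, 0, 0],
])

```text
time_s: 21.0
tool_pos: [0.4072, -0.2779, 0.3961]
orientation: [[0.875, 0.485, 0.0], [0.485, -0.875, -0.0], [0.0, 0.001, -1.0]]
contact_force: [-0.3, 1.1, 0.0]
width: 0.0003
grip_force: 0.0
```

arm_command([
  [0, 0, 0, 0.5, -1, 0, 0],
  [0, 0, 0, 0.5, -1, 0, 0],
  [0, 0, 0, 0.5, -1, 0, 0],
  [0, 0, 0, 0.5, -1, 0, 0],
  [0, 0, 0, 0.5, -1, 0, 0],
  [0, 0, 0, 0.5, -1, 0, 0],
  [0, 0, 0, 0.5, -1, 0, 0],
  [0, 0, 0, 0.3, -0.5, 0, 0],
  [0, 0, 0, 0, 0, 0, 0],
  [0, 0, 0, 0, 0, 0, 0],
])

```text
time_s: 22.25
tool_pos: [0.3993, -0.0691, 0.3959]
orientation: [[0.875, 0.485, 0.0], [0.485, -0.875, -0.0], [-0.0, 0.0, -1.0]]
contact_force: [-0.1, -0.5, -0.5]
width: -0.0
grip_force: 0.0
```

```bash
python3 g.py 0 0 100
python3 - <<'E'
from bench import telemetry,cams
import cv2,numpy as np
f=cams.grab_frame("scene")["image"];g=cams.grab_frame("side")["image"]
cv2.imwrite("pics/e.png",np.hstack([cv2.resize(i,(400,600),interpolation=cv2.INTER_CUBIC) for i in(f[175:295,265:345,::-1],g[175:295,255:335,::-1])]))
E
```

```text
t 22.25 tip box -58.90003155320279 -250.17747983745943 222.94917465724748 F [-0.137  -0.5298 -0.4542] yaw 28.993588402615227 z [ 0.     -0.0005 -1.    ]
shift total [-2.333  10.0102  4.9226]
```

View pics/e.png

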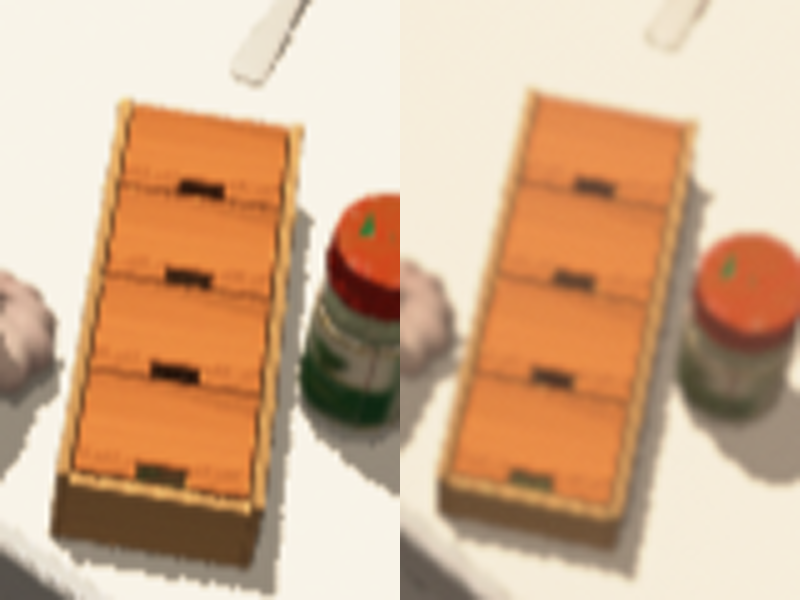

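All four lids lie flush, with their notches at (200,188), (188,277), (173,373) and (160,473). The box, jar and garlic appear at the same pixels as before.

```bash
python3 -c "
from bench import r
print(r.sign_off())"
```

```text
the job is handed in; nothing more can be done
None
```

I shut all four lids flush, in order from lid 1 to lid 4; the box, jar and garlic did not visibly move, the hand is clear, and I handed the job in just after 22 s on the robot's clock.

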